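# Change over the recorder cases

### The job

The blue-marked recorder case has been read and its lid left ajar: first push that lid down until its touch latch catches and it stays shut. Then push the lid of the red-marked case so that its touch latch lets go and it springs ajar, ready for reading. Leave the yellow-marked case shut.

Things in the scene. Friction and masses are not known exactly. Their poses are not given: they have to be found in the camera images.
- pad_blue (a point): Round blue push pad, 28 mm across, 4 mm thick, near the front edge of the glazed lid of the blue-marked case; the point is the centre of its top, x towards the lid's hinge, z out of the lid. Starts ajar: 15 degrees, pad top 145 mm above the table. Pushed down to the firm stop (pad top 93 mm above the table) and let go, the lid is caught and stays latched, pad top 103 mm above the table.
- pad_red (a point): Round red push pad on the lid of the red-marked case, alike in build, point and axes. Starts latched, pad top 103 mm above the table, lid 9 mm clear of the box rim. Pushed down to the firm stop (about 10 mm lower, pad top at 93 mm) and let go upward, the latch frees the lid, which springs up to 145 mm. A push ending over 2 mm short of the stop may not work the latch.
- pad_yellow (a point): Round yellow push pad on the lid of the yellow-marked case, alike in build, point and axes. Starts latched, pad top 103 mm above the table, and is to stay so. On any of the lids a slow push (20 to 40 mm/s) meets less than 6 N until the firm stop; a fast one can jolt more at first touch.
- case_red: Fixed pale wooden box of the red-marked case, 190 mm deep (x), 150 mm wide; origin under its centre, front to -x. The three cases differ only in the colour of pad and drum ends. Lid hinged along the rear top edge, 170 mm behind the pad and 9 mm below the pad's top; the pad lies 20 mm behind the lid's front edge. A spring lifts each lid with 1 to 3 N at the pad.
Mind the look-alikes: they are no part of the job. What is shaped like the case_red but purple is not meant.

How it is judged:
On the way, in this order (a step that is already met when the one before it is completed fails the run):
1. the blue-marked lid is shut, the red-marked one still shut (height (world z) of pad_blue between 0.096 and 0.11 m and height (world z) of pad_red below 0.115 m), for 0.2 s.
2. the red-marked lid springs ajar (height (world z) of pad_red above 0.13 m), for 0.2 s.
At the end, for the whole second after the job is handed in: The blue-marked and yellow-marked lids are latched shut (pad top 96 to 110 mm above the table) and the red-marked lid stands ajar (pad top more than 130 mm above the table) (height (world z) of pad_blue between 0.096 and 0.11 m and height (world z) of pad_red above 0.13 m and height (world z) of pad_yellow between 0.096 and 0.11 m); the robot touches nothing.
It fails at once if the yellow-marked lid comes ajar (height (world z) of pad_yellow above 0.115 m).
It also fails if it takes over 38 s, if anything falls off the work surface, if the arm or the gripper's body presses on something with over 40 N, if the wrist force passes 120 N, or if a joint passes its speed limit or range.

### The arm

A 6-joint arm with a two-finger parallel gripper is mounted at the origin on the work surface. World frame = base frame: x ahead of the robot, y to its left, z up, the work surface at z = 0. Lengths are in m, angles in rad, forces in N, time in s.
With the tool pointing down it reaches from about 0.425 to 0.95 m from the base axis. Payload 3.5 kg.
Tool frame: the origin (TCP) lies on the centre line of the jaws, within the pads' length; the fingertips stand 17 mm ahead of it and the grasp point (between the pads) lies 2 mm behind it; z points along the fingers, y is the line along which they close (so a half turn about z gives the same grasp; the last joint's range is limited). The gripper opens to 85 mm and grips with 20 to 120 N. Pads are 22 mm wide; open, the fingers measure 114 mm over their backs; the gripper's body (76 mm by 85 mm) begins 54 mm behind the grasp point. The pads swing forward as they close: fully open they stand 13 mm farther back than shut.
Start: joints at [-1.302, 0.286, 1.577, -0, 1.279, -0.15], TCP at [0.275, -0.617, 0.248] pointing down, gripper open.
Joint ranges: [-2.77, 2.77], [-0.9, 2.22], [0.21, 2.48], [-1.53, 4.67], [0.24, 2.81], [-2.84, 2.84]. Speed limits (rad/s): [2.79, 2.79, 3.14, 3.14, 3.14, 3.14].

### API

Orientations are given as a unit quaternion [x, y, z, w].
In Python, from plant import ctrl gives the robot as it stands. The module is installed in compiled form; this text tells all that it offers.
- The arm moves only by the tool drive_tool, never from a script. Its argument "moves" is a list of rows, each a list of 3 entries, a list of its own where there are three numbers: the turn, a rotation vector about the tool's x, y, z in rad, then the shift along the tool's x, y, z in m, then the finger opening in m, from 0 to 0.0854. A call has 1 to 5 rows; each row shifts and turns the commanded pose from where the row before left it, along the tool's axes as they then stand; what a row does not reach is not made up. A row lasts 1/8 s, in which the tool goes at most 62.5 mm and 10.7 degrees, less where a joint would pass 70% of its speed; a pose out of reach is approached as far as the arm can. A call with a gripper value outside its range is refused whole. The fingers move at their own pace and stop on an object; "grip_force" is the grip in N (left out, the last holds). Time passes only in rows, so rows that do not move let the fingers close. It gives the time, the measured TCP pose, the force, the opening and the grip force at its end, in the units of the state.
- ctrl.get_state(): the state, without advancing time (a new reading comes with each control period).
- ctrl.read_camera(name): name is "side" or "top" or "wrist"; returns a dict with "image" (400x640x3 uint8, red, green, blue), "fx", "fy", "cx", "cy" (pixels), "R" (3x3) and "t" (3): a world point X has camera coordinates R X + t. Camera axes: x right, y down, z forward; pixel columns grow to the right and rows downward; lengths in m; the calibration is good to about 2 mm. A picture is of the moment at which its call begins. There is no depth.
- ctrl.sign_off(): hands the job in; it is judged then, once.
The state is a dict: "time": time; "qpos": joint angles; "dq": joint speeds; "joint_efforts": joint torques, N m; "eef_pos": TCP position; "tcp_rot": TCP orientation; "contact_force": force on the tool from outside, world axes, zero at the start; "wrist_torque": the same for the moment, N m; "opening": opening from 0.0 (shut) to 1.0 (fully open); "finger_force": force on a finger pad.
Only numpy, scipy, OpenCV 4.12 (cv2) and the standard library are available. Lean on these libraries where they do the work, as an engineer would, in place of code of your own. Each camera call takes 0.05 s, during which the arm holds its last target. There are 200 camera calls.

## Working session

There is one attempt and no reset: what is moved stays moved. The work goes in short steps, Python scripts to look and compute and a tool call to move; the robot and the scene stay as the last step left them, time stands still between calls to the robot, and variables do not carry over. Pictures are saved under pics/ and viewed, at most 10 in all, crops included, and the job is handed in when it is done.

Besides the shell and the picture viewer there is one more tool, called after "Call:" as name(argument=value, ...) on one line, values as JSON. drive_tool: Moves the arm, as the interface text tells. Its arguments: {"type":"object","properties":{"moves":{"type":"array","items":{"type":"array"}},"grip_force":{"type":"number"}},"required":["moves"]}

```bash
mkdir -p pics; python3 - <<'E'
from plant import ctrl
import cv2,numpy as np,pickle
d={}
for n in("top","side"):
    c=ctrl.read_camera(n); d[n]=c
    cv2.imwrite(f"pics/{n}0.png",c["image"][:,:,::-1])
    print(n,c["fx"],c["cx"],c["cy"],np.round(c["R"],3).tolist(),np.round(c["t"],3))
pickle.dump(d,open("cam0.pkl","wb"))
s=ctrl.get_state();print(s["time"],s["eef_pos"],s["tcp_rot"],s["opening"])
E
```

```text
top 416.8847217891753 325.26787451189875 203.75172459862 [[0.019, -1.0, 0.001], [-0.994, -0.019, -0.111], [0.111, 0.001, -0.994]] [-0.008  0.457  0.897]
side 468.06603207203887 324.0434185772461 205.58206407608776 [[-0.919, -0.395, -0.005], [-0.307, 0.721, -0.621], [0.249, -0.569, -0.784]] [0.425 0.192 1.078]
0.1 [ 0.27437872 -0.61611883  0.24708107] [ 9.78150829e-01  2.07893809e-01 -7.48443347e-05 -1.05575747e-03] 0.9993586425241956
```

View pics/top0.png

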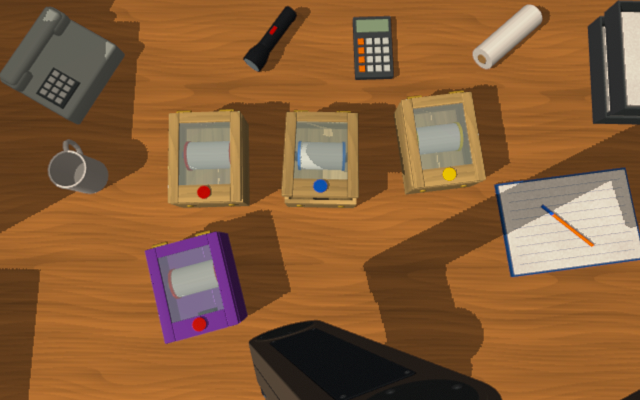

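View pics/side0.png

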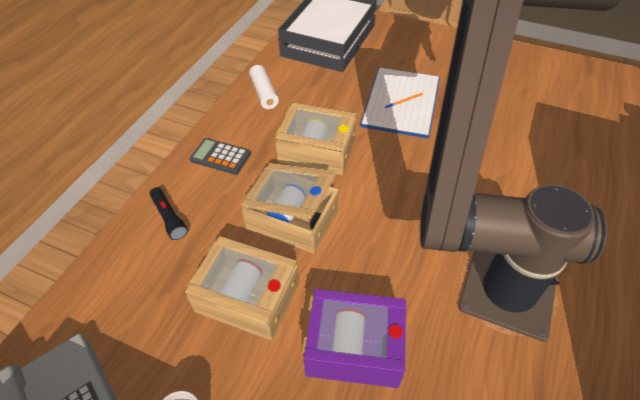

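The top view shows the red pad of the pale case at (204,192), blue at (320,186) and yellow at (449,174), with the purple look-alike at (200,324). In the side view they are at (274,286), (316,190) and (343,128). I'll refine these by colour and back-project at the known heights.

```bash
cat > h.py <<'E'
import numpy as np,cv2
def centroid(im,p,r=11):
    u,v=p; w=im[v-r:v+r+1,u-r:u+r+1]; h=cv2.cvtColor(w,cv2.COLOR_RGB2HSV)
    ref=cv2.cvtColor(im[v:v+1,u:u+1],cv2.COLOR_RGB2HSV)[0,0].astype(int)
    dh=np.abs((h[...,0].astype(int)-ref[0]+90)%180-90)
    m=((dh<8)&(h[...,1]>190)&(h[...,2]>90)).astype(np.uint8)
    n,l,s,c=cv2.connectedComponentsWithStats(m)
    k=l[r,r]; return c[k]+[u-r,v-r],s[k][4]
def ray(c,p,z):
    R,t=c["R"],c["t"]; d=R.T@[(p[0]-c["cx"])/c["fx"],(p[1]-c["cy"])/c["fy"],1]; o=-R.T@t
    return o+d*(z-o[2])/d[2]
E
python3 - <<'E'
import pickle,numpy as np
from h import *
d=pickle.load(open("cam0.pkl","rb"))
P=dict(red=((204,192),(274,286),.103),blue=((320,186),(316,190),.145),yellow=((449,174),(343,128),.103))
for k,(a,b,z) in P.items():
    for n,p in(("top",a),("side",b)):
        q,A=centroid(d[n]["image"],p); print(k,n,q.round(1),A,ray(d[n],q,z).round(4))
# case yaw: front edges in top picture, red and blue
from plant import ctrl
from scipy.spatial.transform import Rotation as Ro
s=ctrl.get_state();print(Ro.from_quat(s["tcp_rot"]).as_matrix().round(3).tolist())
E
```

```text
red top [203.3 191.6] 139 [0.4684 0.2491 0.103 ]
red side [273.7 285.4] 107 [0.468  0.2512 0.103 ]
blue top [319.8 185.6] 116 [0.4787 0.0121 0.145 ]
blue side [315.  190.4] 47 [0.4785 0.0141 0.145 ]
yellow top [448.9 173.8] 148 [ 0.5147 -0.2504  0.103 ]
yellow side [342.9 128.4] 54 [ 0.5135 -0.2484  0.103 ]
[[0.914, 0.407, -0.001], [0.407, -0.914, 0.002], [0.0, -0.002, -1.0]]
```

Call:
drive_tool(moves=[[[0, 0, 0], [0.04, -0.0445, 0], 0], [[0, 0, 0], [0.04, -0.0445, 0], 0], [[0, 0, 0], [0.04, -0.0445, 0], 0], [[0, 0, 0], [0.04, -0.0445, 0], 0], [[0, 0, 0], [0.04, -0.0445, 0], 0]])

```text
time: 0.72
eef_pos: [0.3669, -0.3299, 0.2478]
tcp_rot: [0.978, 0.208, 0.0, -0.0]
contact_force: [1.6, -0.1, 0.4]
opening: -0.001
finger_force: 0.0
```

Call:
drive_tool(moves=[[[0, 0, 0], [0.04, -0.0445, 0], 0], [[0, 0, 0], [0.04, -0.0445, 0], 0], [[0, 0, 0], [0.04, -0.0445, 0], 0], [[0, 0, 0], [0.04, -0.0445, 0], 0], [[0, 0, 0], [0.04, -0.0445, 0], 0]])

```text
time: 1.35
eef_pos: [0.459, -0.0454, 0.2481]
tcp_rot: [0.978, 0.208, 0.0, 0.0]
contact_force: [1.8, -0.7, -0.3]
opening: 0.0
finger_force: 0.0
```

Call:
drive_tool(moves=[[[0, 0, 0], [0.04, -0.0445, 0], 0], [[0, 0, 0], [0, 0, 0], 0], [[0, 0, 0], [0, 0, 0], 0]])

```text
time: 1.72
eef_pos: [0.4771, 0.0096, 0.2479]
tcp_rot: [0.978, 0.208, -0.001, 0.0]
contact_force: [0.4, 1.0, 0.1]
opening: 0.0
finger_force: 0.0
```

Call:
drive_tool(moves=[[[0, 0, 0], [0.0015, -0.003, 0.02], 0], [[0, 0, 0], [0, 0, 0.02], 0], [[0, 0, 0], [0, 0, 0.02], 0], [[0, 0, 0], [0, 0, 0.006], 0], [[0, 0, 0], [0, 0, 0], 0]])

```text
time: 2.35
eef_pos: [0.4774, 0.0119, 0.1822]
tcp_rot: [0.978, 0.207, -0.0, -0.0]
contact_force: [-0.9, -0.1, -0.1]
opening: -0.002
finger_force: 0.0
```

```bash
python3 - <<'E'
from plant import ctrl
import cv2,numpy as np
a=ctrl.read_camera("side")["image"];b=ctrl.read_camera("wrist")["image"]
a=cv2.resize(a[120:260,240:400],None,fx=2.8,fy=2.8)
b=cv2.resize(b,None,fx=.55,fy=.55); o=np.zeros((a.shape[0],800,3),np.uint8)
o[:,:a.shape[1]]=a; o[:b.shape[0],a.shape[1]:a.shape[1]+b.shape[1]]=b[:,:800-a.shape[1]]
cv2.imwrite("pics/near.png",o[:,:,::-1]); print(ctrl.get_state()["eef_pos"])
E
```

```text
[0.47811037 0.01218436 0.18327431]
```

View pics/near.png

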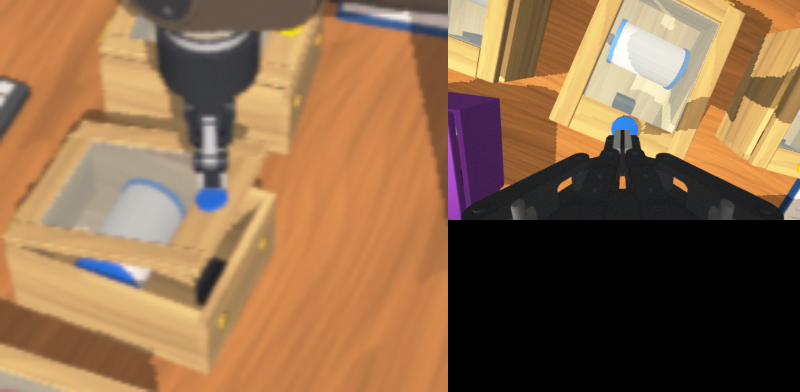

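The fingertips stand right over the blue pad: crop pixel (211,198), and the wrist view agrees. I'll press slowly, following the lid's arc.

Call:
drive_tool(moves=[[[0, 0, 0], [0, 0, 0.008], 0], [[0, 0, 0], [0, 0, 0.006], 0], [[0, 0, 0], [0, 0, 0.004], 0], [[0, 0, 0], [-0.0005, -0.0002, 0.004], 0], [[0, 0, 0], [-0.0005, -0.0002, 0.004], 0]])

```text
time: 3.08
eef_pos: [0.4766, 0.0128, 0.1563]
tcp_rot: [0.978, 0.208, 0.0, 0.0]
contact_force: [-0.5, -0.3, 2.5]
opening: 0.001
finger_force: 0.8
```

Call:
drive_tool(moves=[[[0, 0, 0], [-0.001, -0.0004, 0.004], 0], [[0, 0, 0], [-0.001, -0.0004, 0.004], 0], [[0, 0, 0], [-0.001, -0.0004, 0.004], 0], [[0, 0, 0], [-0.0005, -0.0002, 0.004], 0], [[0, 0, 0], [-0.0005, -0.0002, 0.004], 0]])

```text
time: 3.7
eef_pos: [0.4723, 0.0127, 0.1362]
tcp_rot: [0.978, 0.208, 0.0, -0.0]
contact_force: [0.9, 1.0, 2.0]
opening: -0.001
finger_force: 1.0
```

Call:
drive_tool(moves=[[[0, 0, 0], [-0.0005, -0.0002, 0.004], 0], [[0, 0, 0], [-0.0005, -0.0002, 0.004], 0], [[0, 0, 0], [0, 0, 0.004], 0], [[0, 0, 0], [0, 0, 0.004], 0], [[0, 0, 0], [0, 0, 0.004], 0]])

```text
time: 4.32
eef_pos: [0.4706, 0.0126, 0.1158]
tcp_rot: [0.978, 0.208, -0.001, -0.0]
contact_force: [-1.7, 0.5, 3.4]
opening: -0.003
finger_force: 1.6
```

Tip is at about 99 mm with 3 N. On to the firm stop, watching the force.

Call:
drive_tool(moves=[[[0, 0, 0], [0, 0, 0.003], 0], [[0, 0, 0], [0, 0, 0.002], 0], [[0, 0, 0], [0, 0, 0.001], 0]])

```text
time: 4.7
eef_pos: [0.4708, 0.0125, 0.1103]
tcp_rot: [0.978, 0.208, -0.001, -0.0]
contact_force: [-3.3, 0.7, 7.0]
opening: -0.002
finger_force: 3.7
```

Call:
drive_tool(moves=[[[0, 0, 0], [0, 0, 0.001], 0], [[0, 0, 0], [0, 0, 0], 0]])

```text
time: 4.95
eef_pos: [0.4708, 0.0125, 0.1103]
tcp_rot: [0.978, 0.208, -0.001, -0.0]
contact_force: [-6.1, -0.1, 9.3]
opening: 0.002
finger_force: 4.8
```

Firm stop met: the pose stayed the same while the force rose. Lift off.

Call:
drive_tool(moves=[[[0, 0, 0], [0, 0, -0.005], 0], [[0, 0, 0], [0, 0, -0.005], 0], [[0, 0, 0], [0, 0, -0.005], 0], [[0, 0, 0], [0, 0, -0.03], 0], [[0, 0, 0], [0, 0, -0.05], 0]])

```text
time: 5.58
eef_pos: [0.4699, 0.0127, 0.2033]
tcp_rot: [0.978, 0.208, -0.002, -0.001]
contact_force: [1.9, -0.7, 0.8]
opening: -0.002
finger_force: 0.0
```

```bash
python3 - <<'E'
from plant import ctrl
import cv2
c=ctrl.read_camera("side");cv2.imwrite("pics/s2.png",cv2.resize(c["image"][90:340,170:410],None,fx=2.2,fy=2.2)[:,:,::-1]); s=ctrl.get_state();print(s["eef_pos"],s["time"])
E
```

```text
[0.4745203  0.01204246 0.21236494] 5.625
```

View pics/s2.png

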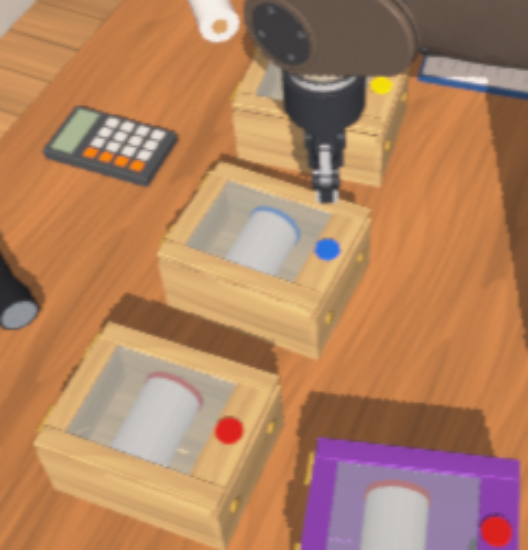

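The blue lid lies flat and latched (pad at (327,249) in the crop), and the red one is still shut (pad at (229,431)). Moving over to red.

Call:
drive_tool(moves=[[[0, 0, 0], [0.0231, -0.0547, 0], 0], [[0, 0, 0], [0.0231, -0.0547, 0], 0], [[0, 0, 0], [0.0231, -0.0547, 0], 0], [[0, 0, 0], [0.0231, -0.0547, 0], 0], [[0, 0, 0], [0, 0, 0.02], 0]])

```text
time: 6.25
eef_pos: [0.4675, 0.2541, 0.186]
tcp_rot: [0.978, 0.211, 0.003, -0.001]
contact_force: [0.3, -0.9, -0.4]
opening: -0.001
finger_force: 0.0
```

Call:
drive_tool(moves=[[[0, 0, 0], [0, 0, 0.02], 0], [[0, 0, 0], [0, 0, 0.015], 0], [[0, 0, 0], [0, 0, 0], 0], [[0, 0, 0], [0, 0, 0], 0]])

```text
time: 6.75
eef_pos: [0.4672, 0.25, 0.15]
tcp_rot: [0.978, 0.208, 0.001, -0.0]
contact_force: [-0.6, 0.3, 0.1]
opening: -0.0
finger_force: 0.0
```

```bash
python3 - <<'E'
from plant import ctrl
import cv2
c=ctrl.read_camera("side");cv2.imwrite("pics/s3.png",cv2.resize(c["image"][180:340,170:350],None,fx=3,fy=3)[:,:,::-1]); s=ctrl.get_state();print(s["eef_pos"],s["time"])
E
```

```text
[0.46736402 0.25002448 0.15033766] 6.8
```

View pics/s3.png

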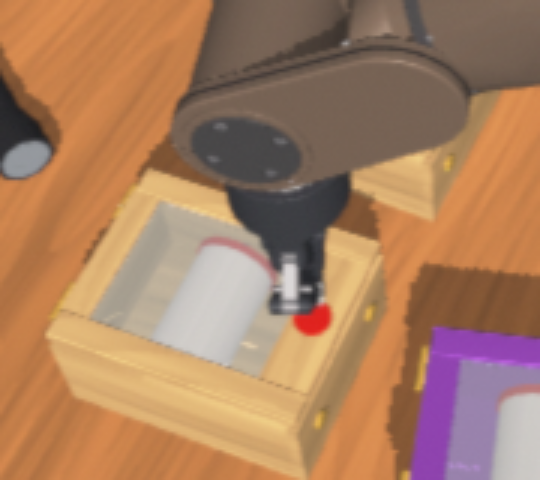

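The tips are about 30 mm above the red pad (crop tip ~(300,302), pad (312,317)), perhaps 2–4 mm too far to +x. I'll shift a little and press slowly.

Call:
drive_tool(moves=[[[0, 0, 0], [-0.002, -0.001, 0.012], 0], [[0, 0, 0], [0, 0, 0.01], 0], [[0, 0, 0], [0, 0, 0.004], 0], [[0, 0, 0], [0, 0, 0.004], 0], [[0, 0, 0], [0, 0, 0.004], 0]])

```text
time: 7.42
eef_pos: [0.4642, 0.2502, 0.1155]
tcp_rot: [0.978, 0.208, -0.0, 0.0]
contact_force: [-1.5, -1.4, 3.5]
opening: -0.001
finger_force: 1.5
```

Call:
drive_tool(moves=[[[0, 0, 0], [0, 0, 0.003], 0], [[0, 0, 0], [0, 0, 0.002], 0], [[0, 0, 0], [0, 0, 0.002], 0], [[0, 0, 0], [0, 0, 0], 0]])

```text
time: 7.92
eef_pos: [0.4643, 0.2502, 0.1101]
tcp_rot: [0.978, 0.208, -0.001, 0.0]
contact_force: [-6.7, -2.4, 12.1]
opening: -0.001
finger_force: 5.9
```

Firm stop. Lift clear.

Call:
drive_tool(moves=[[[0, 0, 0], [0, 0, -0.005], 0], [[0, 0, 0], [0, 0, -0.005], 0], [[0, 0, 0], [0, 0, -0.02], 0], [[0, 0, 0], [0, 0, -0.05], 0], [[0, 0, 0], [0, 0, -0.06], 0]])

```text
time: 8.55
eef_pos: [0.4638, 0.2499, 0.2481]
tcp_rot: [0.978, 0.208, -0.001, 0.0]
contact_force: [0.2, 0.9, 0.5]
opening: 0.003
finger_force: 0.0
```

Call:
drive_tool(moves=[[[0, 0, 0], [0, 0, 0], 0], [[0, 0, 0], [0, 0, 0], 0], [[0, 0, 0], [0, 0, 0], 0], [[0, 0, 0], [0, 0, 0], 0]])

```text
time: 9.05
eef_pos: [0.4637, 0.2499, 0.2465]
tcp_rot: [0.978, 0.208, -0.002, 0.0]
contact_force: [0.8, 0.4, -0.5]
opening: -0.001
finger_force: 0.0
```

```bash
python3 - <<'E'
from plant import ctrl
import cv2
c=ctrl.read_camera("side");cv2.imwrite("pics/s4.png",cv2.resize(c["image"][90:340,170:410],None,fx=2.2,fy=2.2)[:,:,::-1]); s=ctrl.get_state();print(s["eef_pos"],s["time"])
E
```

```text
[0.46379521 0.24997008 0.24679356] 9.1
```

View pics/s4.png

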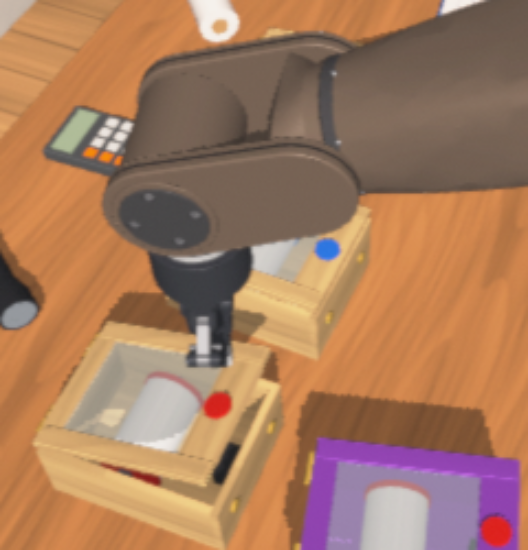

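The red lid is ajar (pad now at crop (217,404)), the blue pad is unchanged at (327,249), and the tool is clear. Handing in.

```bash
python3 -c "
from plant import ctrl
print(ctrl.sign_off())"
```

```text
the job is handed in; nothing more can be done
None
```

The blue lid is latched shut, the red lid has sprung ajar, and I left the yellow case alone (the arm hid it in the last picture); the job was handed in at about 9 s, and no verdict came back.

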